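# Feed one blank from the magazine and slide it into the empty stamping nest

## Robot

A 6-joint arm with a two-finger parallel gripper is mounted at the origin on a cart in front of the work surface, level with it; the furniture and walls round the work are solid. World frame = base frame: x ahead of the robot, y to its left, z up, the work surface at z = 0. Lengths are in m, angles in rad, forces in N, time in s.
With the tool pointing down it reaches from about 0.275 to 1 m from the base axis. Payload 8.4 kg.
Tool frame: the origin (TCP) lies between the finger pads; the fingertips stand 14 mm ahead of it and the grasp point (between the pads) lies 5 mm behind it; z points along the fingers, y is the line along which they close (so a half turn about z gives the same grasp; the last joint's range is limited). The gripper opens to 85 mm and grips with 20 to 120 N. Pads are 22 mm wide; open, the fingers measure 114 mm over their backs; the gripper's body (76 mm by 85 mm) begins 54 mm behind the grasp point. The pads swing forward as they close: fully open they stand 13 mm farther back than shut.
Start: joints at [1.207, 0.353, 1.633, -0, 1.155, -0.002], TCP at [0.221, 0.585, 0.245] pointing down, gripper open.
Joint ranges: [-2.63, 2.63], [-0.92, 2.1], [0.06, 2.66], [-1.3, 4.44], [0, 2.69], [-3.02, 3.02]. Speed limits (rad/s): [2.22, 2.22, 2.79, 3.14, 3.14, 3.14].

## Interface

Orientations are given as [roll, pitch, yaw] about the fixed x, y, z axes, in that order (R = Rz(yaw) Ry(pitch) Rx(roll)).
In Python, from cell import bot, vision gives the robot as it stands.
- The arm moves only by the shell command python3 -m pendant 'ROWS' [FORCE]. ROWS is JSON, a list of rows, each a list of 5 numbers: the gripper's target within -1 to 1 (shut at 1, half-way at 0, fully open at -1), then the shift along the tool's x, y, z in cm, then the turn about the tool's z in rad. In form: [[gripper, dx, dy, dz, spin], ...]. A call has 1 to 12 rows; each row shifts and turns the commanded pose from where the row before left it, along the tool's axes as they then stand; what a row does not reach is not made up. A row lasts 1/8 s, in which the tool goes at most 62.5 mm and 10.7 degrees, less where a joint would pass 70% of its speed; a pose out of reach is approached as far as the arm can. A call with a gripper value outside its range is refused whole. The fingers move at their own pace and stop on an object; FORCE is the grip in N (left out, the last holds). Time passes only in rows, so rows that do not move let the fingers close. It gives the time, the measured TCP pose, the force, the opening and the grip force at its end, in the units of the state.
- bot.sense(): the state, without advancing time (a new reading comes with each control period).
- vision.camera(name): name is "scene" or "top" or "wrist"; returns (picture, depth): 420x560x3 uint8, red, green, blue; 420x560 float32, m along the optical axis (not along the pixel's ray), 0 where there is no reading.
- vision.camera_info(name): a dict with "K" (3x3 intrinsics, pixels), "k1" (the pictures are not rectified: a ray, as slopes to the right and down, at radius r is drawn at 1 + k1 r^2 times it, then the intrinsics apply), "rvec" (rotation vector, rad) and "tvec" (3), from world to camera coordinates, as OpenCV has them. Camera axes: x right, y down, z forward; pixel columns grow to the right and rows downward; lengths in m; the calibration is good to about 2 mm. A picture is of the moment at which its call begins: read the wrist's pose just before it. camera_info takes no time and is no camera call; for the wrist camera it gives the pose at the moment of the call.
- bot.job_done(): hands the job in; it is judged then, once.
Trained networks look in the newest picture that a camera, given by its name, has taken for a name from the list of things; names that differ only in an ending like _2 or _b are one class to them, and where a whole thing is asked for, a point or a joint stands for the part that bears it (a point fixed in the world has none). Each returns a list of dicts, best first, with "p" (0 to 1); they miss things now and then, are a little off and sometimes report something else, mostly with a low value. They report only what shows in the picture. A call takes as long as a camera call. They do not tell look-alikes from the thing itself.
- vision.find_in(name, camera): "extent" ([left, top, right, bottom] in pixels, round what is visible of it).
- vision.masks_of(name, camera): "mask" (420x560 bool, what is visible of it) and "extent" ([left, top, right, bottom] in pixels, round what is visible of it).
- vision.place_of(name, camera): "location" ([column, row] in pixels: a listed point, or the origin of a listed thing).
The state is a dict: "t": time; "joints": joint angles; "qd": joint speeds; "effort": joint torques, N m; "position": TCP position; "tcp_rot": TCP orientation; "ft_force": force on the tool from outside, world axes, zero at the start; "wrist_torque": the same for the moment, N m; "finger_gap": opening from 0.0 (shut) to 1.0 (fully open); "finger_force": force on a finger pad.
Only numpy, scipy, OpenCV 4.12 (cv2) and the standard library are available. Lean on these libraries where they do the work, as an engineer would, in place of code of your own. Each camera call takes 0.05 s, during which the arm holds its last target. There are 200 camera calls.

## Task

Press the feeder's black plunger knob once, all the way in, so that one brass blank comes out on the steel plate, and let the plunger spring back. Then push that blank sideways along the plate with the fingers into the one round nest that is still empty, so that it drops in and lies flat for stamping. Do not pick anything up; leave the blank in the other nest, the blanks in the magazine and the tools lying round the plate where they are.

Things in the scene. Friction and masses are not known exactly. Their poses are not given: they have to be found in the camera images.
- fixture: Stamping plate with blank feeder, one fixed steel and grey-painted piece. Origin on the table under the magazine's centre; x points the way the plunger is pressed (away from the robot, turned up to 0.25 rad), y left, z up. Plate: x -30 to 90, y -125 to 125 mm, 12 mm thick, its top at z 12 mm. On it a straight feed track for the blanks, 37 mm wide, runs along y from nest to nest.
- magazine_top (a point): Centre of the open top of the magazine, a square grey well, at fixture x 0, y 0, z 56 mm. Well: x -23 to 23, y -26 to 26 mm; feet out to y +-40 mm, 7 mm above the plate. Outlet slot 7.6 mm high at the foot of its +x side. Spring housing behind it: x -84 to -22, y -20 to 20 mm, up to z 40 mm.
- delivery (a point): Point on the plate (fixture x 48.5, y 0, z 12 mm) where the ejected blank comes to lie, within about 2 mm, 25 mm clear of the magazine. The feed track, 37 mm wide between guide strips 4 mm high, runs through it along y: strip behind at x 67 to 77 mm, y -106 to 106 mm; strips in front at x 20 to 30 mm, only from y +-43 to +-106 mm, flared at the inner end.
- nest_left (a point): Centre of the floor of the left nest (fixture x 48.5, y 85, z 9 mm): a round recess 36 mm wide and 3 mm deep. On its side away from the magazine stand two dowel stops, 6 mm thick, 7 mm high, which stop a blank pushed outward just as it lies over the nest.
- nest_right (a point): The same for the right nest, at fixture x 48.5, y -85, z 9 mm; its stops are on its -y side.
- plunger (a joint): How far the plunger is pressed in, m: 0 out (rest), 0.050 fully in, at its stop. It slides level, along the fixture's +x. A spring drives it out again: 3 N at rest, about 7 N fully in, with some damping (1.5 N at 0.1 m/s).
- plunger_knob (a point): Centre of the domed outer face of the plunger's black mushroom knob (36 mm across, 18 mm thick, on a 10 mm rod), 25 mm above the table; it moves with the plunger. At rest it lies at fixture x -154 mm, y 0; press it towards fixture +x. No plate lies under the knob, only the table.
- blank_1: The lowest of five loose round brass blanks stacked in the magazine, the one that the plunger ejects: 34 mm diameter, 6 mm thick, 46 g. Origin at the centre of its underside, z along its axis. It lies at fixture z 12 mm on the plate and at z 9 mm when flat in a nest (then 3 mm of it stands above the plate).
- blank_2: The next blank up in the magazine, the same size; it drops to the bottom when the plunger has gone back. It must stay in the magazine. Origin at the centre of its underside.
- blank_5: The top blank in the magazine, the same size; it stays in the magazine. Origin at the centre of its underside.
- blank_seated: A blank of the same size that already lies in one of the two nests, the left or the right one. Leave it there. Origin at the centre of its underside.
- knockout_pin: The flush dark end, 10 mm wide, of the knock-out pin in the middle of the empty nest's floor; origin at the centre of that nest, on its floor (fixture z 9 mm). It is always in the nest without a blank.
- hammer: Loose chasing hammer, 236 mm long, 28 mm high, lying on the table right of the plate (bystander). Origin under its middle, length along its y.
- punch_a: Loose steel punch, 105 mm long, 8 mm thick, lying on the table left of the knob (bystander). Origin under its middle, length along its y.
- pliers_b: Loose blue-handled pliers, 164 mm long, 13 mm high, lying on the table left of the plate (bystander). Origin under their middle, length along their y.
Mind the look-alikes: they are no part of the job. What is shaped like the blank_5 but pink or white is not meant.

How it is judged:
On the way, in this order (a step that is already met when the one before it is completed fails the run):
1. the plunger is pressed all the way in (value of joint plunger above 0.046 m), for 0.05 s.
2. the plunger is back out and one blank lies on the plate in front of the magazine (value of joint plunger below 0.004 m and x of blank_1 in the frame of fixture between 0.04 and 0.068 m), for 0.1 s.
At the end, for the whole second after the job is handed in: The ejected blank lies flat (0.05 rad) and still in the nest that was empty (centre within 3 mm, at most 1.5 mm above its floor); the plunger is out (within 4 mm); the other blanks are in the magazine (within 5 mm) and the seated one in its nest (moved under 4 mm) (horizontal distance between blank_1 and knockout_pin below 0.003 m and z of blank_1 in the frame of fixture below 0.0105 m and angle between blank_1's own z axis and vertical below 0.05 rad and linear speed of blank_1 below 0.01 m/s and value of joint plunger below 0.004 m and horizontal distance between each of blank_2, blank_5 and fixture below 0.005 m and distance of blank_seated from where it was at the start of the episode below 0.004 m); the robot touches nothing.
It fails at once if a second blank is pushed out of the magazine (horizontal distance between blank_2 and fixture above 0.012 m).
It fails at once if a blank is taken out of the top of the magazine (z of blank_5 in the frame of fixture above 0.048 m).
It fails at once if the ejected blank is lifted off the plate (z of blank_1 in the frame of fixture above 0.024 m).
It fails at once if the blank already seated in the other nest is disturbed by more than 4 mm (distance of blank_seated from where it was at the start of the episode above 0.004 m).
It fails at once if a tool lying by the plate is moved by more than 20 mm (distance of any of hammer, punch_a, pliers_b from where it was at the start of the episode above 0.02 m).
It also fails if it takes over 48 s, if anything falls off the work surface, if the arm or the gripper's body presses on something with over 40 N, if the wrist force passes 120 N, or if a joint passes its speed limit or range.

## Working session

There is one attempt and no reset: what is moved stays moved. The work goes in short steps, Python scripts to look and compute and a shell command to move; the robot and the scene stay as the last step left them, time stands still between calls to the robot, and variables do not carry over. Pictures are saved under pics/ and viewed, at most 10 in all, crops included, and the job is handed in when it is done.

```bash
mkdir -p pics; cat > h.py <<'E'
import numpy as np, cv2
from cell import bot, vision
def ray(name,px):
    c=vision.camera_info(name);K=np.array(c["K"],float);k=c["k1"]
    d=np.array([k,0,0,0,0],float)
    n=cv2.undistortPoints(np.array([[px]],float),K,d)[0,0]
    R=cv2.Rodrigues(np.array(c["rvec"],float))[0];t=np.array(c["tvec"],float).ravel()
    return -R.T@t, R.T@np.array([n[0],n[1],1.])
def at_z(name,px,z):
    o,d=ray(name,px); return o+d*(z-o[2])/d[2]
def proj(name,P):
    c=vision.camera_info(name)
    return cv2.projectPoints(np.array(P,float).reshape(-1,1,3),np.array(c["rvec"],float),np.array(c["tvec"],float),np.array(c["K"],float),np.array([c["k1"],0,0,0,0],float))[0].reshape(-1,2)
def save(im,f): cv2.imwrite(f,im[:,:,::-1])
E
python3 - <<'E'
from h import *
np.set_printoptions(precision=4,suppress=True)
s=bot.sense();print(s["t"],s["position"],s["tcp_rot"])
ims=[]
Z=dict(magazine_top=.056,delivery=.012,nest_left=.009,nest_right=.009,plunger_knob=.025,knockout_pin=.009,blank_seated=.009,hammer=0,punch_a=0,pliers_b=0,fixture=0)
for c in ["top","scene"]:
    im,d=vision.camera(c);ims.append(im);save(im,f"pics/{c}0.png")
    for n,z in Z.items():
        for r in vision.place_of(n,c)[:2]:
            print(c,n,round(r["p"],2),np.round(r["location"],1),at_z(c,r["location"],z))
save(np.hstack(ims)[:,:],"pics/both.png")
E
```

```text
0.0 [0.2211 0.5841 0.2446] [-3.1402 -0.      2.7798]
top magazine_top 0.56 [257.9 212.2] [0.6068 0.0898 0.056 ]
top magazine_top 0.55 [259.6 195.2] [0.642  0.0869 0.056 ]
top delivery 0.86 [262.  196.2] [0.6512 0.0837 0.012 ]
top nest_left 0.75 [221.7 197.1] [0.6495 0.1686 0.009 ]
top nest_right 0.68 [299.4 195. ] [0.6551 0.0049 0.009 ]
top plunger_knob 0.68 [254.4 294.3] [0.4461 0.0954 0.025 ]
top plunger_knob 0.37 [258.4 195.6] [0.6491 0.0907 0.025 ]
top knockout_pin 0.56 [304.7 195.3] [ 0.6546 -0.0062  0.009 ]
top hammer 0.83 [353.6 247.5] [ 0.5454 -0.108   0.    ]
top hammer 0.35 [254.8 295. ] [0.4464 0.0958 0.    ]
top punch_a 0.78 [194.4 279.6] [0.477  0.2201 0.    ]
top punch_a 0.59 [354.2 245.2] [ 0.5503 -0.1094  0.    ]
top pliers_b 0.9 [169.6 197.2] [0.6508 0.28   0.    ]
top fixture 0.62 [261.2 220.1] [0.6024 0.0851 0.    ]
scene magazine_top 0.89 [265.3 207.7] [0.6021 0.0877 0.056 ]
scene magazine_top 0.68 [230.4 187. ] [0.6019 0.1977 0.056 ]
scene delivery 0.65 [284.4 215.9] [0.6559 0.0897 0.012 ]
scene delivery 0.6 [263.6 206.8] [0.6475 0.1453 0.012 ]
scene nest_left 0.92 [258.5 201. ] [0.6581 0.1741 0.009 ]
scene nest_left 0.36 [283.2 214.7] [0.6604 0.0981 0.009 ]
scene nest_right 0.83 [313.2 234.5] [0.6551 0.0057 0.009 ]
scene plunger_knob 0.89 [200.4 252.1] [0.4458 0.0909 0.025 ]
scene plunger_knob 0.3 [265.9 230. ] [0.5814 0.0631 0.025 ]
scene knockout_pin 0.57 [201.5 251.1] [0.4608 0.1103 0.009 ]
scene knockout_pin 0.23 [176.3 227.2] [0.4704 0.2097 0.009 ]
scene blank_seated 0.48 [254.4 204.1] [0.6433 0.1704 0.009 ]
scene hammer 0.56 [317.  291.9] [ 0.5453 -0.1109  0.    ]
scene hammer 0.47 [202.2 252.2] [0.4663 0.1168 0.    ]
scene punch_a 0.54 [177.1 227. ] [0.4787 0.2209 0.    ]
scene pliers_b 0.87 [230.2 185.7] [0.6635 0.2803 0.    ]
scene fixture 0.83 [265.3 228.4] [0.6081 0.0955 0.    ]
scene fixture 0.31 [262.3 202.2] [0.6704 0.1759 0.    ]
```

View pics/top0.png

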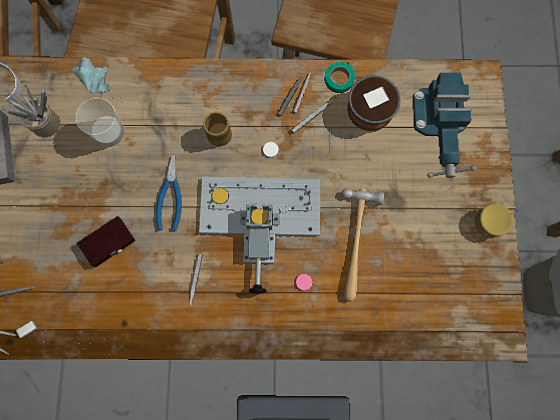

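View pics/scene0.png

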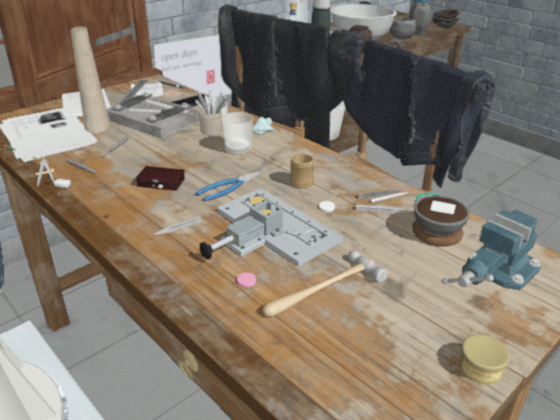

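The top view shows the left nest filled by a brass blank at (221,197) and the right nest empty at about (302,195). The feeder knob is at (257,290). The only look-alikes are the pink disc (304,282) and the white disc (270,149), plus brass blanks in the well at (258,216), so I leave those alone. In the scene view the knob is at (207,250). I'll move over the fixture for a close wrist look.

```bash
python3 -m pendant '[[1,0,0,-2,-0.13],[1,0,0,-2,-0.13],[1,0,0,-2,-0.13],[1,-3.3,-4.9,0,0],[1,-3.3,-4.9,0,0],[1,-3.3,-4.9,0,0],[1,-3.3,-4.9,0,0],[1,-3.3,-4.9,0,0],[1,-3.3,-4.9,0,0],[1,-3.3,-4.9,0,0],[1,-3.3,-4.9,0,0],[1,-3.3,-4.9,0,0]]'
python3 -m pendant '[[1,0,0,0,0],[1,0,0,0,0],[1,0,0,0,0]]'
python3 - <<'E'
from h import *
np.set_printoptions(precision=4,suppress=True)
s=bot.sense();print(s["t"],s["position"],s["tcp_rot"],s["joints"])
o,_=ray("wrist",(280,210));print("cam",o,at_z("wrist",(280,210),0.012), [at_z("wrist",p,0.012)[:2] for p in((0,0),(559,0),(0,419),(559,419))])
Z=dict(magazine_top=.056,delivery=.012,nest_left=.009,nest_right=.009,plunger_knob=.025,knockout_pin=.009,blank_seated=.009,fixture=0)
im,d=vision.camera("wrist");save(im,"pics/w1.png")
for n,z in Z.items():
    for r in vision.place_of(n,"wrist")[:2]:
        print(n,round(r["p"],2),np.round(r["location"],1),at_z("wrist",r["location"],z))
E
```

```text
t: 2.7
position: [0.5315, 0.1504, 0.3056]
tcp_rot: [3.141, 0.001, -3.113]
ft_force: [1.3, 0.9, -0.3]
finger_gap: -0.003
finger_force: 0.0
t: 3.08
position: [0.5299, 0.1531, 0.3053]
tcp_rot: [3.141, -0.0, -3.112]
ft_force: [0.1, 0.1, -0.2]
finger_gap: -0.001
finger_force: 0.0
3.075 [0.5299 0.1531 0.3053] [ 3.1413 -0.0003 -3.1121] [ 0.2784  0.1847  1.7226  0.0003  1.2345 -1.3221]
cam [0.4483 0.1513 0.4347] [0.5939 0.1605 0.012 ] [array([ 0.3612, -0.1521]), array([0.343 , 0.4569]), array([ 0.9747, -0.2922]), array([0.9484, 0.6372])]
magazine_top 0.77 [219.3 227.4] [0.6026 0.0893 0.056 ]
delivery 0.83 [222.5 248.6] [0.651  0.0856 0.012 ]
delivery 0.73 [360.2 254.6] [0.6545 0.2705 0.012 ]
nest_left 0.86 [285.  248.9] [0.6505 0.169  0.009 ]
plunger_knob 0.9 [220.5  90.1] [0.4501 0.0886 0.025 ]
knockout_pin 0.63 [160.7 245.1] [0.65   0.0014 0.009 ]
knockout_pin 0.49 [222.1 209.3] [0.5968 0.085  0.009 ]
blank_seated 0.55 [286.6 249.5] [0.6516 0.1705 0.009 ]
fixture 0.71 [219.6 211.7] [0.6034 0.08   0.    ]
fixture 0.28 [330.9 117.6] [0.4783 0.2179 0.    ]
```

View pics/w1.png

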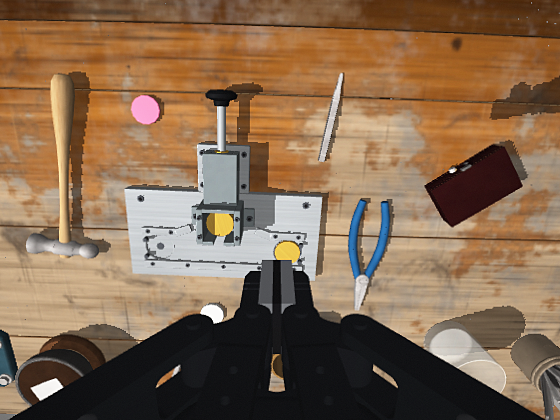

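The wrist view shows the knob at (221,97), the magazine at (219,224), the seated blank at (287,250) and the empty nest at about (160,245). The pink disc is at (146,109) and the white one at (213,312). Next I fit the fixture pose.

```bash
python3 - <<'E'
from h import *
from scipy.optimize import least_squares
np.set_printoptions(precision=4,suppress=True)
pts=[((0,0,56),(219.3,227.4)),((48.5,0,12),(222.5,248.6)),((48.5,85,9),(285.5,249.2)),((-154,0,25),(220.5,90.1)),((48.5,-85,9),(160.7,245.1)),
((-30,-125,12),(125,187)),((-30,125,12),(328,192)),((90,-125,12),(132,275))]
top=[((48.5,85,9),(221,197)),((48.5,0,12),(262,196.2)),((48.5,-85,9),(301,195.1)),((-154,0,25),(256,293))]
def W(p,L):
    c,s=np.cos(p[2]),np.sin(p[2]);L=np.array(L)/1000.
    return np.c_[p[0]+c*L[:,0]-s*L[:,1],p[1]+s*L[:,0]+c*L[:,1],L[:,2]]
def f(p,sets):
    r=[]
    for c,S in sets: r.append((proj(c,W(p,[a for a,_ in S]))-np.array([b for _,b in S])).ravel())
    return np.concatenate(r)
for sets in ([("wrist",pts)],[("top",top)],[("wrist",pts),("top",top)]):
    r=least_squares(f,[.603,.088,0.02],args=(sets,),loss="soft_l1");print(r.x)
    print(f(r.x,sets).reshape(-1,2).round(1).tolist())
print(W(r.x,[(-154,0,25),(-190,0,25),(48.5,0,12),(48.5,-85,9),(48.5,85,9)]))
im=cv2.imread("pics/w1.png")[60:300,90:370]
cv2.imwrite("pics/w1c.png",cv2.resize(im,None,fx=2.5,fy=2.5,interpolation=cv2.INTER_CUBIC))
E
```

```text
[ 0.6026  0.0867 -0.0115]
[[-1.3, -0.4], [1.2, -0.1], [1.7, 0.6], [0.2, -1.5], [0.0, 0.0], [-0.7, 1.2], [-6.1, 3.8], [1.1, -2.5]]
[ 0.6028  0.087  -0.0227]
[[-0.3, -1.6], [-1.0, -0.0], [0.3, 2.6], [0.9, -0.1]]
[ 0.6027  0.0867 -0.0125]
[[-1.4, -0.3], [1.1, -0.1], [1.6, 0.7], [0.3, -1.5], [-0.0, 0.0], [-0.7, 1.2], [-6.1, 3.9], [1.0, -2.6], [-0.4, -1.2], [-1.1, 0.0], [0.2, 2.2], [1.8, 0.0]]
[[0.4487 0.0886 0.025 ]
 [0.4127 0.0891 0.025 ]
 [0.6512 0.0861 0.012 ]
 [0.6501 0.0011 0.009 ]
 [0.6522 0.1711 0.009 ]]
```

View pics/w1c.png

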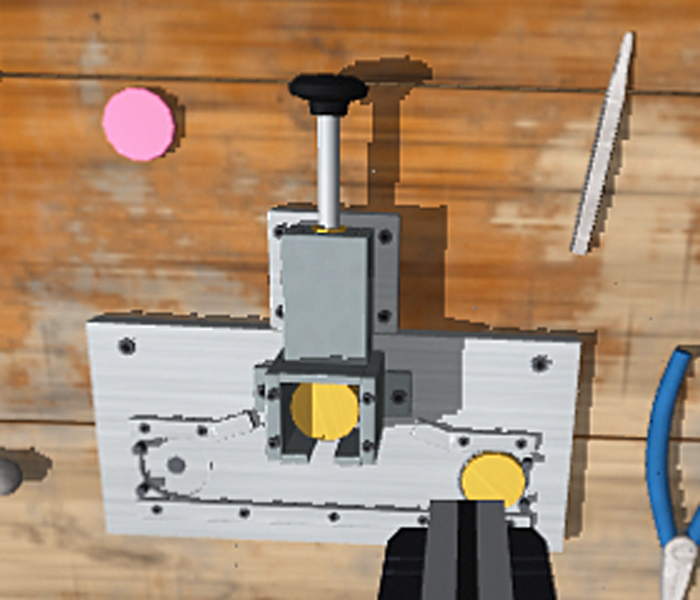

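The crop shows the empty right nest with the dark knock-out pin at (176,465) and the seated blank at (493,481). The knob is at (328,92) and the four plate corners are clear. I'll refit with those points.

```bash
python3 - <<'E'
from h import *
from scipy.optimize import least_squares
np.set_printoptions(precision=4,suppress=True)
u=lambda x,y:(x/2.5+90,y/2.5+60)
pts=[((-30,-125,12),u(87,320)),((-30,125,12),u(581,341)),((90,-125,12),u(107,532)),((90,125,12),u(562,551)),((48.5,-85,9),u(176,465)),((48.5,85,15),u(493,481)),((-84,0,30),u(328,230))]
def W(p,L):
    c,s=np.cos(p[2]),np.sin(p[2]);L=np.array(L)/1000.
    return np.c_[p[0]+c*L[:,0]-s*L[:,1],p[1]+s*L[:,0]+c*L[:,1],L[:,2]]
def f(p,S): return (proj("wrist",W(p,[a for a,_ in S]))-np.array([b for _,b in S])).ravel()
r=least_squares(f,[.603,.088,0.02],args=(pts,),loss="soft_l1");print(r.x)
print(f(r.x,pts).reshape(-1,2).round(1).tolist())
print(W(r.x,[(-154,0,25),(-190,0,25),(48.5,0,12),(48.5,-85,9),(48.5,85,9)]))
E
```

```text
[ 0.6033  0.087  -0.0162]
[[-0.2, 0.3], [-0.2, 0.3], [0.2, -0.3], [-0.2, -0.5], [0.4, -0.7], [0.2, 0.1], [-0.1, 0.3]]
[[0.4493 0.0895 0.025 ]
 [0.4133 0.0901 0.025 ]
 [0.6517 0.0862 0.012 ]
 [0.6504 0.0012 0.009 ]
 [0.6531 0.1712 0.009 ]]
```

```bash
python3 -m pendant '[[1,0,0,0,0.046],[1,3.1,-1.62,0,0],[1,3.1,-1.62,0,0],[1,3.1,-1.62,0,0],[1,3.1,-1.62,0,0],[1,0,0,4.9,0],[1,0,0,4.9,0],[1,0,0,4.9,0],[1,0,0,4.9,0],[1,0,0,4.9,0],[1,0,0,0,0],[1,0,0,0,0]]'; python3 - <<'E'
from h import *
im,_=vision.camera("wrist");save(im,"pics/w2.png")
print(bot.sense()["position"],bot.sense()["tcp_rot"])
for r in vision.place_of("plunger_knob","wrist")[:2]: print(r, at_z("wrist",r["location"],.025))
print(proj("wrist",[[.4493,.0895,.025]]))
E
```

```text
t: 5.03
position: [0.4062, 0.0897, 0.0615]
tcp_rot: [3.141, 0.001, 3.124]
ft_force: [1.1, 0.8, -0.4]
finger_gap: -0.002
finger_force: 0.0
[0.40674224 0.08979849 0.06199343] [3.14100820e+00 2.58765682e-03 3.12380591e+00]
[[275.82899341 320.12473447]]
```

View pics/w2.png

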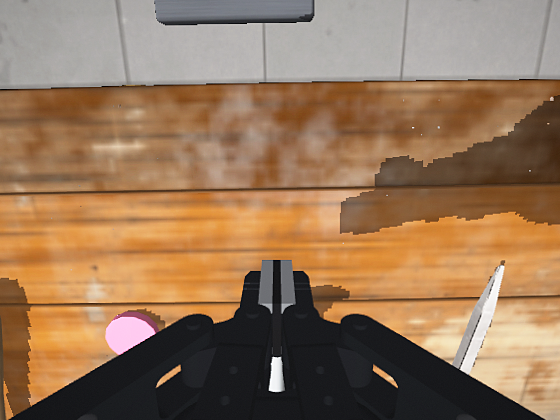

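The view shows the rod at (277,375) exactly in line with the closed fingers, so the lateral alignment is right. Next I descend and press.

```bash
python3 -m pendant '[[1,0,0,1.9,0],[1,0,0,1.8,0],[1,0,0,0,0],[1,-0.6,0,0,0],[1,-0.6,0,0,0],[1,-0.6,0,0,0],[1,-0.6,0,0,0],[1,-0.6,0,0,0],[1,-0.6,0,0,0],[1,-0.6,0,0,0],[1,0,0,0,0]]'
```

```text
t: 6.5
position: [0.4467, 0.0886, 0.0229]
tcp_rot: [-3.141, -0.002, 3.124]
ft_force: [-3.6, 0.1, 1.2]
finger_gap: 0.001
finger_force: 1.9
```

```bash
python3 -m pendant '[[1,-0.6,0,0,0],[1,-0.6,0,0,0],[1,-0.6,0,0,0],[1,-0.6,0,0,0],[1,-0.6,0,0,0],[1,-0.6,0,0,0],[1,-0.2,0,0,0],[1,0,0,0,0]]'
```

```text
t: 7.5
position: [0.4836, 0.0879, 0.0228]
tcp_rot: [-3.141, -0.003, 3.124]
ft_force: [-6.5, 0.8, 2.4]
finger_gap: -0.003
finger_force: 3.4
```

```bash
python3 -m pendant '[[1,-0.2,0,0,0],[1,-0.2,0,0,0],[1,0,0,0,0]]'; python3 -m pendant '[[1,-0.2,0,0,0],[1,0,0,0,0]]'
```

```text
t: 7.88
position: [0.4871, 0.0878, 0.0228]
tcp_rot: [-3.141, -0.004, 3.124]
ft_force: [-8.1, 1.4, 2.9]
finger_gap: -0.003
finger_force: 4.0
t: 8.12
position: [0.4873, 0.0877, 0.0224]
tcp_rot: [-3.141, -0.008, 3.124]
ft_force: [-13.4, 1.8, 5.5]
finger_gap: -0.001
finger_force: 6.5
```

The stop is reached: the force jumped and the position no longer changes. I retract now.

```bash
python3 -m pendant '[[1,1,0,0,0],[1,1,0,0,0],[1,1,0,0,0],[1,1,0,0,0],[1,1,0,0,0],[1,1,0,0,0],[1,1,0,0,0],[1,1,0,0,0],[1,0.5,0,-4,0],[1,0,0,-6,0],[1,0,0,-6,0],[1,0,0,0,0]]'; python3 - <<'E'
from h import *
np.set_printoptions(precision=4,suppress=True)
for c in("top","wrist","scene"):
    im,d=vision.camera(c);save(im,f"pics/{c}3.png")
    for n,z in dict(blank_1=.018,plunger_knob=.025).items():
        for r in vision.find_in(n,c)[:5]:
            e=r["extent"];m=((e[0]+e[2])/2,(e[1]+e[3])/2);print(c,n,round(r["p"],2),np.round(m,1),at_z(c,m,z))
im=cv2.imread("pics/scene3.png")[160:280,170:370];im2=cv2.imread("pics/top3.png")[160:310,180:330]
a=cv2.resize(im,(600,360));b=cv2.resize(im2,(450,450));o=np.zeros((450,800,3),np.uint8)
a=cv2.resize(im,(400,240),interpolation=cv2.INTER_CUBIC);b=cv2.resize(im2,(400,400),interpolation=cv2.INTER_CUBIC)
o[:240,:400]=a;o[:400,400:]=b;cv2.imwrite("pics/c3.png",o)
E
```

```text
t: 9.62
position: [0.4092, 0.0902, 0.1876]
tcp_rot: [3.139, 0.009, 3.124]
ft_force: [-0.3, 0.6, -0.0]
finger_gap: -0.004
finger_force: 0.0
top blank_1 0.68 [261.9 217.1] [0.605 0.083 0.018]
top blank_1 0.58 [260.6 196.6] [0.6489 0.0863 0.018 ]
top blank_1 0.46 [271.9 151.2] [0.7489 0.0637 0.018 ]
top blank_1 0.45 [304.5 280.8] [ 0.4742 -0.0047  0.018 ]
wrist blank_1 0.93 [181.1 252.8] [0.4651 0.0001 0.018 ]
wrist blank_1 0.7 [275.8 388.9] [0.6296 0.0853 0.018 ]
wrist plunger_knob 0.56 [278.6 245.8] [0.4563 0.0911 0.025 ]
scene blank_1 0.8 [246.8 279.4] [ 0.464  -0.0193  0.018 ]
scene blank_1 0.65 [288. 217.] [0.6524 0.0752 0.018 ]
scene blank_1 0.43 [324.4 208.1] [0.7319 0.0481 0.018 ]
scene plunger_knob 0.72 [216.4 247.4] [0.4762 0.0827 0.025 ]
```

View pics/c3.png

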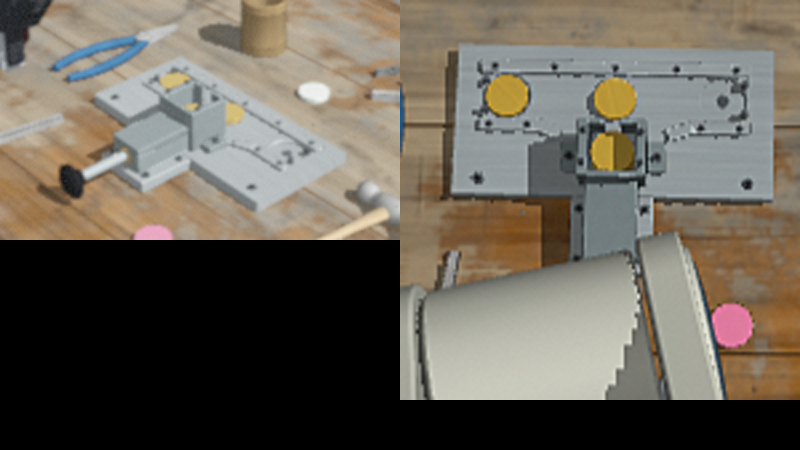

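The top crop shows the ejected blank at (615,98) in the track, blanks still in the well at (612,155), the seated one at (508,95) and the empty nest at (722,102). The scene crop shows the knob back out at (72,180). Next I hover at fixture (48.5, 42).

```bash
python3 -m pendant '[[1,-4.86,0.84,0,0],[1,-4.86,0.84,0,0],[1,-4.86,0.84,0,0],[1,-4.86,0.84,0,0],[1,-4.86,0.84,0,0],[1,0,0,0,0],[1,0,0,4.6,0],[1,0,0,4.6,0],[1,0,0,4.6,0],[1,0,0,0,0],[1,0,0,0,0]]'; python3 - <<'E'
from h import *
np.set_printoptions(precision=4,suppress=True)
s=bot.sense();print(s["position"],s["tcp_rot"])
c,n=np.cos(-.0162),np.sin(-.0162);d=s["position"][:2]-np.array([.6033,.087]);print("fixture",d@[c,n],d@[-n,c])
im,_=vision.camera("top");o=cv2.resize(im[160:240,190:340],None,fx=4,fy=4,interpolation=cv2.INTER_CUBIC)
im,_=vision.camera("wrist");o2=cv2.resize(im[180:400,100:400],(600,440))
save(np.vstack([o[:250],o2[:350]])[:600],"pics/c4.png")
E
```

```text
t: 11.45
position: [0.6505, 0.1272, 0.0466]
tcp_rot: [3.141, 0.001, 3.124]
ft_force: [0.8, -0.7, -0.3]
finger_gap: -0.001
finger_force: 0.0
[0.6505 0.1272 0.0466] [3.1414 0.0008 3.1238]
fixture 0.046521128274024263 0.04100428726211958
```

View pics/c4.png

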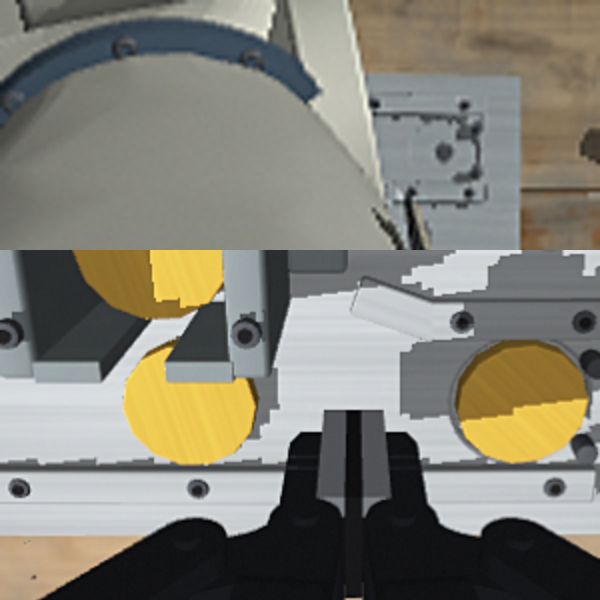

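The wrist crop shows the closed fingers at (352,450), between the ejected blank (190,405) and the seated blank (520,400), inside the track. I descend and start the push.

```bash
python3 -m pendant '[[1,-0.2,0,0.9,0],[1,0,0,0.9,0],[1,0,0,0,0],[1,0,-0.5,0,0],[1,0,-0.5,0,0],[1,0,-0.5,0,0],[1,0,-0.5,0,0],[1,0,-0.5,0,0],[1,0,-0.5,0,0],[1,0,-0.5,0,0],[1,0,-0.5,0,0]]'
```

```text
t: 12.92
position: [0.6514, 0.0868, 0.0273]
tcp_rot: [3.142, 0.0, 3.124]
ft_force: [0.9, -0.5, -0.1]
finger_gap: -0.001
finger_force: 0.1
```

```bash
python3 -m pendant '[[1,0,-0.5,0,0],[1,0,-0.5,0,0],[1,0,-0.5,0,0],[1,0,-0.5,0,0],[1,0,-0.5,0,0],[1,0,-0.5,0,0],[1,0,-0.5,0,0],[1,0,-0.5,0,0],[1,0,-0.4,0,0],[1,0,0,0,0]]'; python3 - <<'E'
from h import *
s=bot.sense();print(s["position"])
c,n=np.cos(-.0162),np.sin(-.0162);d=s["position"][:2]-np.array([.6033,.087]);print("fixture",d@[c,n],d@[-n,c])
im,_=vision.camera("wrist");save(cv2.resize(im[180:400,100:400],(600,440)),"pics/c5.png")
E
```

```text
t: 14.18
position: [0.6506, 0.0428, 0.0273]
tcp_rot: [-3.142, -0.0, 3.123]
ft_force: [1.3, 0.2, 0.7]
finger_gap: -0.001
finger_force: 0.0
[0.65059484 0.04281343 0.02726048]
fixture 0.04800442319880489 -0.043414633898455166
```

View pics/c5.png

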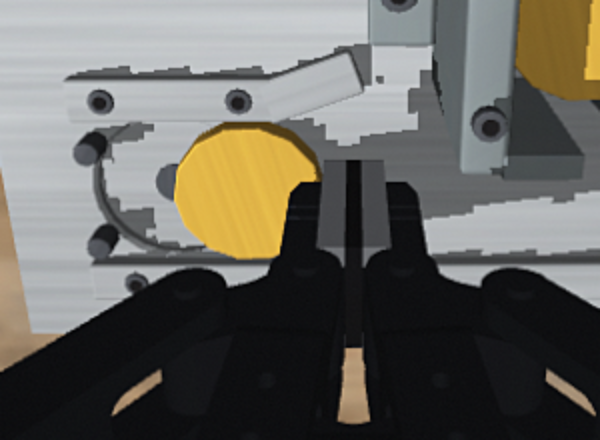

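The blank lies in the track at (248,190), against the finger side (318), with the nest pin at (168,180). That leaves about 17 mm to go.

```bash
python3 -m pendant '[[1,0,-0.4,0,0],[1,0,-0.4,0,0],[1,0,-0.4,0,0],[1,0,-0.2,0,0],[1,0,0,0,0]]';python3 -m pendant '[[1,0,-0.2,0,0],[1,0,0,0,0]]'; python3 - <<'E'
from h import *
s=bot.sense()
c,n=np.cos(-.0162),np.sin(-.0162);d=s["position"][:2]-np.array([.6033,.087]);print("fixture",d@[c,n],d@[-n,c])
im,_=vision.camera("wrist");save(cv2.resize(im[180:400,100:400],(600,440)),"pics/c6.png")
E
```

```text
t: 14.85
position: [0.6504, 0.0289, 0.0273]
tcp_rot: [-3.142, -0.0, 3.124]
ft_force: [-0.1, 0.9, 1.0]
finger_gap: -0.002
finger_force: 0.0
t: 15.1
position: [0.6503, 0.0271, 0.0273]
tcp_rot: [-3.142, -0.0, 3.124]
ft_force: [0.2, -0.4, -0.6]
finger_gap: 0.003
finger_force: 0.0
fixture 0.04799601005419969 -0.05917119387927191
```

View pics/c6.png

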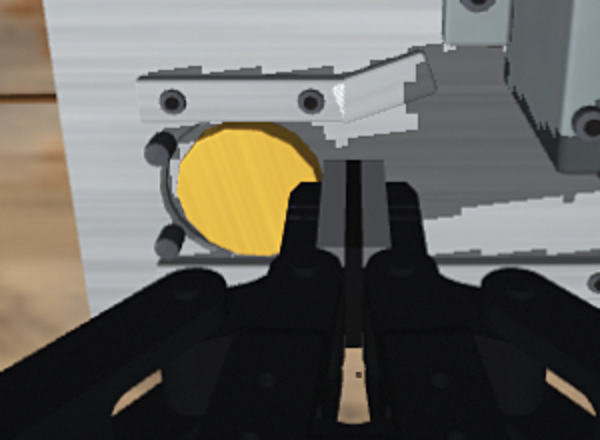

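The blank at (250,190) nearly reaches the far rim (168) and the dowels (160,148) and (170,240), with about 1–2 mm left.

```bash
python3 -m pendant '[[1,0,-0.1,0,0],[1,0,-0.05,0,0],[1,0,0,0,0]]';python3 -m pendant '[[1,0,-0.1,0,0],[1,0,0,0,0],[1,0,0,0,0]]'; python3 - <<'E'
from h import *
np.set_printoptions(precision=4,suppress=True)
im,d=vision.camera("wrist");save(im,"pics/w7.png")
g=vision.masks_of("blank_1","wrist")
for r in g[:3]: print(r["p"],r["extent"])
hsv=cv2.cvtColor(im,cv2.COLOR_RGB2HSV);m=(cv2.inRange(hsv,(15,120,80),(32,255,255))>0)
m[:, :180]=0;m[:,262:]=0;m[:240]=0;m[310:]=0
ys,xs=np.nonzero(m);P=[]
c=vision.camera_info("wrist")
R=cv2.Rodrigues(np.array(c["rvec"],float))[0]
for x,y in zip(xs,ys):
    o,r=ray("wrist",(x,y));P.append(o+r*d[y,x])
P=np.array(P);print(len(P),np.median(P[:,2]),"blank z by depth")
q=[(x,y) for x,y in((300,250),(320,255))]
for x,y in [(225,205),(180,300),(200,200),(300,240)]:
    o,r=ray("wrist",(x,y));print((x,y),o+r*d[y,x])
E
```

```text
t: 15.52
position: [0.6503, 0.0256, 0.0273]
tcp_rot: [3.142, -0.0, 3.124]
ft_force: [0.7, 1.2, -0.4]
finger_gap: 0.004
finger_force: 0.0
t: 15.9
position: [0.6503, 0.0246, 0.0273]
tcp_rot: [-3.142, 0.0, 3.124]
ft_force: [-0.4, -0.2, 0.6]
finger_gap: 0.0
finger_force: 0.0
0.7 [190.7, 243.5, 261.4, 303.5]
0.59 [415.9, 139.8, 493.9, 231.6]Traceback (most recent call last):
  File "<stdin>", line 12, in <module>
  File "h.py", line 4, in ray
    c=vision.camera_info(name);K=np.array(c["K"],float);k=c["k1"]
ValueError: time passes only in moves, steps and waits
```

```bash
python3 - <<'E'
from h import *
np.set_printoptions(precision=4,suppress=True)
im,d=vision.camera("wrist")
def P(x,y):
    o,r=ray("wrist",(x,y)); return o+r*np.median(d[y-2:y+3,x-2:x+3])
for x,y in [(205,275),(225,255),(240,265),(225,295),(225,275),(150,200),(200,200),(240,200),(150,250)]: print((x,y),im[y,x],P(x,y))
hsv=cv2.cvtColor(im,cv2.COLOR_RGB2HSV);m=cv2.inRange(hsv,(15,120,80),(32,255,255))
m[:,:180]=0;m[:,275:]=0;m[:235]=0;m[312:]=0
ys,xs=np.nonzero(m);print(xs.min(),ys.min(),ys.max())
for x,y in((xs.min(),int(ys[xs==xs.min()].mean())),(225,ys[xs==225].min())): print(at_z("wrist",(x,y),.018),at_z("wrist",(x,y),.015))
print("nest",[.6504,.0012])
E
```

```text
(205, 275) [226 182  73] [ 0.6482 -0.0073  0.0158]
(225, 255) [229 187  74] [0.6383 0.0025 0.0157]
(240, 265) [222 178  70] [0.6433 0.009  0.016 ]
(225, 295) [224 180  72] [0.6588 0.0012 0.016 ]
(225, 275) [226 183  73] [0.6484 0.0018 0.0157]
(150, 200) [187 191 195] [ 0.6129 -0.029   0.0126]
(200, 200) [187 191 192] [ 0.613  -0.007   0.0133]
(240, 200) [188 191 193] [0.6135 0.0102 0.013 ]
(150, 250) [184 188 190] [ 0.6367 -0.0322  0.0126]
189 241 306
[ 0.6469 -0.014   0.018 ] [ 0.6485 -0.0149  0.015 ]
[0.6309 0.0033 0.018 ] [0.6322 0.0028 0.015 ]
nest [0.6504, 0.0012]
```

The blank's top is flat, 2.8 mm above the plate, so it has dropped in. I back off, lift and check.

```bash
python3 -m pendant '[[1,0,0.4,0,0],[1,0,0.6,0,0],[1,0,0,-4,0],[1,0,0,-5,0],[1,0,0,-5,0],[1,3,0,-3,0],[1,4,0,0,0],[1,5,3,0,0],[1,5,4,0,0],[1,5,5,0,0],[1,0,0,0,0],[1,0,0,0,0]]'; python3 - <<'E'
from h import *
np.set_printoptions(precision=4,suppress=True)
im,d=vision.camera("wrist"); t,dt=vision.camera("top")
o=np.zeros((600,560,3),np.uint8);o[:420]=im;o[420:]=cv2.resize(t[165:300,185:340],None,fx=3.6,fy=3.6)[:180,:560] if 0 else o[420:]
k=cv2.resize(t[175:220,195:325],(520,180),interpolation=cv2.INTER_CUBIC);o[420:,:520]=k
save(o,"pics/end.png")
for c in("wrist","top"):
  for r in vision.find_in("blank_1",c)[:6]:
    e=r["extent"];m=((e[0]+e[2])/2,(e[1]+e[3])/2);print(c,round(r["p"],2),np.round(m),at_z(c,m,.015))
E
```

```text
t: 17.55
position: [0.44, 0.152, 0.1977]
tcp_rot: [3.141, 0.001, 3.125]
ft_force: [-0.9, -0.4, -0.3]
finger_gap: -0.002
finger_force: 0.0
wrist 0.72 [118. 217.] [ 0.4704 -0.0004  0.015 ]
top 0.77 [302. 196.] [0.6518 0.0002 0.015 ]
top 0.75 [304. 282.] [ 0.4722 -0.0031  0.015 ]
top 0.55 [272. 150.] [0.7522 0.0644 0.015 ]
top 0.34 [261. 234.] [0.5704 0.0852 0.015 ]
```

View pics/end.png

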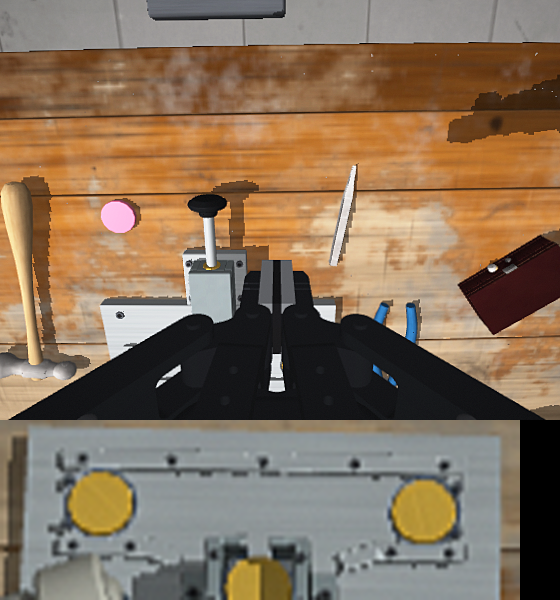

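The final picture shows blanks in both nests, at (100,502) and (424,510). The plunger is out (knob at 207,205), the magazine is still filled (258,580) and the tools are where they were. I'm handing the job in.

```bash
python3 -c "
from cell import bot
print(bot.job_done())"
```

```text
the job is handed in; nothing more can be done
None
```

I pressed the plunger once to its stop and it sprang back; the ejected blank is pushed into the right nest, where it measured flat (top 2.8 mm above the plate). The job is handed in at about 18 s of the 48 s allowed; no verdict was returned.

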